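# Pin the glue-up jig and press it shut

### The job

Swing the plywood lid of the glue-up jig down onto its base, then take the longer of the two wooden-headed pins from the rack and push it through the lid's hole into the hole in the base until its head is fully home. The lid is sprung, so finish while still pressing: the program ends with the robot holding the halves tightly shut, pin home, without letting up. Leave the short pin and the other things on the bench where they are.

Things in the scene. Friction and masses are not known exactly. Their poses are not given: they have to be found in the camera images.
- jig: glue-up jig, fixed: plywood base 180 (x) x 160 (y) x 40 mm high, origin under its centre, z up, x from the pin-hole edge to the hinge edge (at yaw 0 the hinge is away from the robot). The lid is hinged along the +x edge. Two sprung steel buttons (12 mm across, at x = -40, y = +-50 mm) stand 9 mm out of the base's top and carry the closing lid
- jig_lid (a joint): lid angle in rad: 0 = flat on the base, shut; 1.57 = upright; at most 1.8; starts at 1.1 to 1.6. The stiff hinge (0.2 N m) lets the lid stay where it is left. From about 0.072 rad down (11 mm gap at the hole) the sprung buttons carry it and push it back up to there when let go; pressing it at the hole down to 0 takes 5 N at first, 9 to 10 N at the end
- jig_hinge (a point): midpoint of the hinge axis: 85 mm from the base's centre along the jig's +x, on the base's top (40 mm above the table). The axis runs along the jig's y
- jig_hole (a point): mouth centre of the vertical round through-hole in the base, 12 mm across, 40 mm deep, at x = -65 mm of the jig (150 mm from the hinge axis), on the base's top, 40 mm above the table
- lid_hole (a point): centre of the lid hole's mouth on the lid's outer face, z out of that face. Hole 14 mm across, through the 12 mm lid, 150 mm from the hinge axis. Lid 175 mm from hinge to free edge, 160 mm wide, 180 g, underside level with the hinge axis. A batten 12 mm high, 22 mm wide crosses the outer face 50 mm from the hinge. Lid shut: outer face 52.5 mm above the table
- rack: wooden rack, 50 (x) x 130 (y) x 26 mm high, fixed, origin under its centre. Two holes 14 mm deep, 11.5 mm across, at y = -37.5 and +37.5 mm; a pin stands upright in each, foot 12 mm above the table. Which pin is in which hole varies
- pin: the long pin: steel shank 10 mm across, 46 mm long, foot tapered (6 mm across at the tip, full width 5 mm up); on top a dark wooden knob 26 mm across, 36 mm tall (46 to 82 mm above the foot). Origin at the foot's tip, z towards the knob. About 60 g. Home in the shut jig its foot is 33.5 mm below the base's top, knob on the lid
- short_pin: the decoy: like the long pin (steel shank 10 mm, dark wooden knob 26 mm across and 36 mm tall) but its shank is only 26 mm long, so in the rack its knob stands 20 mm lower. Origin at the foot's tip. Stays in the rack
- glue_bottle: bystander: white bottle with red cap, 50 mm across, 130 mm tall, origin under its centre
- foam_block: bystander: speckled white foam block 115 x 85 x 40 mm, origin under its centre
- wheel_a: bystander: toy wheel lying flat, 42 mm across, 12 mm high, origin under its centre
- wheel_b: bystander: second toy wheel, the same as the first
- scissors: bystander: scissors lying flat, blue loops, about 165 x 80 x 10 mm, origin under the pivot
- kit_box: bystander: open teal card box 110 x 110 x 100 mm, origin under its centre
- pliers: bystander: pliers with red handles lying flat, about 130 x 52 x 12 mm, origin at the pivot on the table

How it is judged:
On the way, in this order (a step that is already met when the one before it is completed fails the run):
1. the lid is swung down onto its springs (lid angle under 0.12 rad) (value of joint jig_lid below 0.12 rad), for 0.2 s.
2. the long pin passes through the lid's hole into the base's hole (foot at least 12 mm below the base's top, upright) (z of pin in the frame of jig_hole below -0.012 m and horizontal distance between pin and jig_hole below 0.006 m and angle between the z axis of pin and the z axis of jig, either way round below 0.12 rad), for 0.1 s.
At the end, for the whole second after the job is handed in: Lid pressed shut (angle under 0.015 rad, 2 mm at the hole); long pin through both holes, foot at least 29 mm below the base top (home 33.5), within 6 mm of the hole axis and 0.12 rad of upright; the robot still bears on pin or jig with over 4 N (value of joint jig_lid below 0.015 rad and z of pin in the frame of jig_hole below -0.029 m and horizontal distance between pin and jig_hole below 0.006 m and angle between the z axis of pin and the z axis of jig, either way round below 0.12 rad and (contact force between any of the fingers, the arm and pin above 4 N or contact force between any of the fingers, the arm and jig above 4 N)); the arm keeps its last pose, push and grip.
It fails at once if the short pin is moved by more than 30 mm (distance of short_pin from where it was at the start of the episode above 0.03 m).
It fails at once if another thing on the bench is moved by more than 30 mm (distance of any of glue_bottle, foam_block, wheel_a, wheel_b, scissors, kit_box, pliers from where it was at the start of the episode above 0.03 m).
It also fails if it takes over 62 s, if anything falls off the work surface, if the arm or the gripper's body presses on something with over 40 N, if the wrist force passes 120 N, or if a joint passes its speed limit or range.

### The arm

A 6-joint arm with a two-finger parallel gripper is mounted at the origin on the work surface. World frame = base frame: x ahead of the robot, y to its left, z up, the work surface at z = 0. Lengths are in m, angles in rad, forces in N, time in s.
With the tool pointing down it reaches from about 0.375 to 0.9 m from the base axis. Payload 3.1 kg.
Tool frame: the origin (TCP) lies on the centre line of the jaws, within the pads' length; the fingertips stand 14 mm ahead of it and the grasp point (between the pads) lies 5 mm behind it; z points along the fingers, y is the line along which they close (so a half turn about z gives the same grasp; the last joint's range is limited). The gripper opens to 87 mm and grips with 3 to 60 N. Pads are 19 mm wide; open, the fingers measure 117 mm over their backs; the gripper's body (75 mm by 190 mm) begins 51 mm behind the grasp point.
Start: joints at [1.099, 0.527, 1.433, -0, 1.181, -0.178], TCP at [0.181, 0.598, 0.237] pointing down, gripper open.
Joint ranges: [-3.08, 3.08], [-0.75, 2.2], [0.22, 2.44], [-1.43, 4.57], [0, 2.65], [-2.85, 2.85]. Speed limits (rad/s): [2.79, 2.79, 3.14, 3.14, 3.14, 3.14].

### API

Orientations are given as a unit quaternion [x, y, z, w].
In Python, from rig import robot gives the robot as it stands.
- The arm moves only by the tool move_arm, never from a script. Its argument "commands" is a list of rows, each an object with "hand": the finger opening in cm, from 0 to 8.7; "travel": the shift along the tool's x, y, z in cm, a list of three; "twist": the turn, a rotation vector about the tool's x, y, z in degrees, a list of three. In form: [{"hand": hand, "travel": [dx, dy, dz], "twist": [wx, wy, wz]}, ...]. A call has 1 to 5 rows; each row shifts and turns the commanded pose from where the row before left it, along the tool's axes as they then stand; what a row does not reach is not made up. A row lasts 1/12 s, in which the tool goes at most 41.7 mm and 7.16 degrees, less where a joint would pass 70% of its speed; a pose out of reach is approached as far as the arm can. A call is refused whole if a number of a shift passes 4.17 or a number of a turn 7.16, either way. A call with a gripper value outside its range is refused whole. The fingers move at their own pace and stop on an object; "force" is the grip in N (left out, the last holds). Time passes only in rows, so rows that do not move let the fingers close. It gives the time, the measured TCP pose, the force, the opening and the grip force at its end, in the units of the state.
- robot.get_obs(): the state, without advancing time (a new reading comes with each control period).
- robot.camera(name): name is "side" or "top"; returns a dict with "frame" (400x640x3 uint8, red, green, blue), "fov_y" (degrees; the focal length in pixels is half the picture's height over the tangent of half this angle, whatever the lens; pixels are square), "cx", "cy" (the principal point, pixels), "extrinsics" (4x4, takes a point from camera to world coordinates). Camera axes: x right, y down, z forward; pixel columns grow to the right and rows downward; lengths in m; the calibration is good to about 2 mm. A picture is of the moment at which its call begins. There is no depth.
- robot.hand_in(): hands the job in; it is judged then, once.
The state is a dict: "time": time; "q": joint angles; "joint_velocities": joint speeds; "joint_torque": joint torques, N m; "position": TCP position; "tool_rot": TCP orientation; "ft_force": force on the tool from outside, world axes, zero at the start; "moment": the same for the moment, N m; "grip_width": finger opening in m; "grip_force": force on a finger pad.
Only numpy, scipy, OpenCV 4.12 (cv2) and the standard library are available. Lean on these libraries where they do the work, as an engineer would, in place of code of your own. Each camera call takes 0.05 s, during which the arm holds its last target. There are 200 camera calls.

## Working session

There is one attempt and no reset: what is moved stays moved. The work goes in short steps, Python scripts to look and compute and a tool call to move; the robot and the scene stay as the last step left them, time stands still between calls to the robot, and variables do not carry over. Pictures are saved under pics/ and viewed, at most 10 in all, crops included, and the job is handed in when it is done.

Besides the shell and the picture viewer there is one more tool, called as name(argument=value, ...) on one line, values as JSON. move_arm: Moves the arm, as the interface text tells. Its arguments: {"type":"object","properties":{"commands":{"type":"array"},"force":{"type":"number"}},"required":["commands"]}

```bash
mkdir -p pics; ls; cat > h.py <<'E'
import numpy as np, cv2
from rig import robot
def cam(n):
    c=robot.camera(n); f=c["frame"].shape[0]/2/np.tan(np.radians(c["fov_y"])/2)
    K=np.array([[f,0,c["cx"]],[0,f,c["cy"]],[0,0,1]]); return c["frame"],K,np.array(c["extrinsics"])
def ray(K,E,p):
    d=E[:3,:3]@np.linalg.inv(K)@np.array([p[0],p[1],1.]); return E[:3,3],d/np.linalg.norm(d)
def plane(K,E,p,z):
    o,d=ray(K,E,p); return o+d*(z-o[2])/d[2]
def tri(vs):
    A=np.zeros((3,3));b=np.zeros(3)
    for K,E,p in vs:
        o,d=ray(K,E,p);M=np.eye(3)-np.outer(d,d);A+=M;b+=M@o
    x=np.linalg.solve(A,b)
    return x,[round(float(np.linalg.norm(np.cross(x-ray(*v)[0],ray(*v)[1]))),4) for v in vs]
def proj(K,E,X):
    X=np.linalg.inv(E)@np.append(X,1); u=K@X[:3]; return u[:2]/u[2]
E
python3 - <<'E'
from h import *
for n in("side","top"):
    f,K,E=cam(n); cv2.imwrite(f"pics/{n}0.png",f[:,:,::-1]); print(n,K.round(1).tolist(),E.round(3).tolist())
    np.savez(f"{n}.npz",K=K,E=E,f=f)
print(robot.get_obs())
E
```

```text
pics
side [[433.1, 0.0, 321.7], [0.0, 433.1, 192.5], [0.0, 0.0, 1.0]] [[-0.932, -0.242, 0.27, 0.281], [-0.363, 0.628, -0.689, 0.8], [-0.003, -0.74, -0.673, 0.835], [0.0, 0.0, 0.0, 1.0]]
top [[369.0, 0.0, 322.9], [0.0, 369.0, 196.2], [0.0, 0.0, 1.0]] [[0.03, -0.995, 0.092, 0.493], [-0.999, -0.032, -0.018, 0.024], [0.021, -0.091, -0.996, 1.061], [0.0, 0.0, 0.0, 1.0]]
{'time': 0.1, 'q': array([ 1.09855005e+00,  5.28341065e-01,  1.43374720e+00, -3.92961826e-06,
        1.18141208e+00, -1.78531030e-01]), 'joint_velocities': array([ 0.00087014, -0.00115554, -0.0025445 ,  0.00128975, -0.00031353,
       -0.00080182]), 'joint_torque': array([-4.82587257e-04, -4.40988958e+01, -1.77151680e+01,  6.34433934e-02,
        5.34910080e-02, -5.45860189e-05]), 'position': array([0.18064857, 0.59767542, 0.23569779]), 'tool_rot': array([ 1.46329505e-01,  9.89235445e-01, -9.04375023e-04, -3.03200940e-04]), 'ft_force': array([-0.93840157,  0.31896079,  0.28449452]), 'moment': array([ 0.03780407, -0.03198331, -0.05242782]), 'grip_force': 0.0, 'grip_width': 0.08701232296803818}
```

View pics/side0.png

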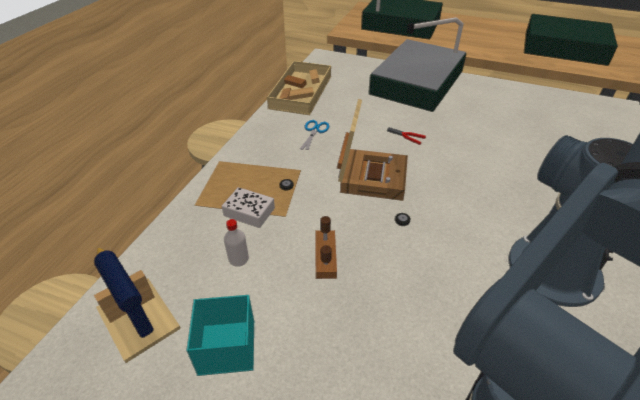

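View pics/top0.png

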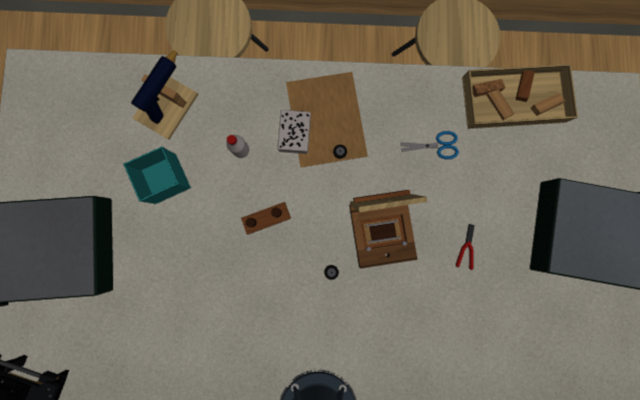

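The pictures show the jig at side (375,172) / top (385,230), with its lid upright on the far side. The rack is at side (326,250) / top (266,218), with two dark knobs. I'll enlarge both regions.

```bash
python3 - <<'E'
from h import *
def crop(n,x,y,w,h,s):
    f=np.load(n+".npz")["f"][y:y+h,x:x+w,::-1]; return cv2.resize(f,None,fx=s,fy=s,interpolation=cv2.INTER_CUBIC)
s=5
a=np.hstack([crop("side",335,125,80,80,s),crop("side",295,205,80,80,s)])[:, :800]
cv2.imwrite("pics/s1.png",a)
b=np.hstack([crop("top",345,180,80,100,s),crop("top",230,180,70,100,s)])
cv2.imwrite("pics/t1.png",b)
E
```

```text
(no output)
```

View pics/s1.png

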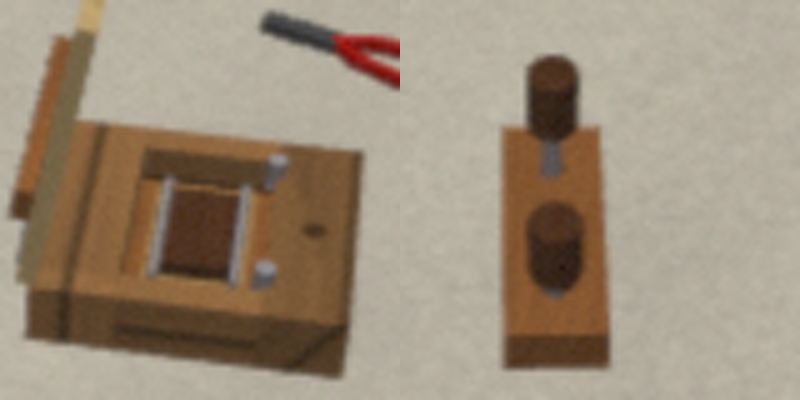

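View pics/t1.png

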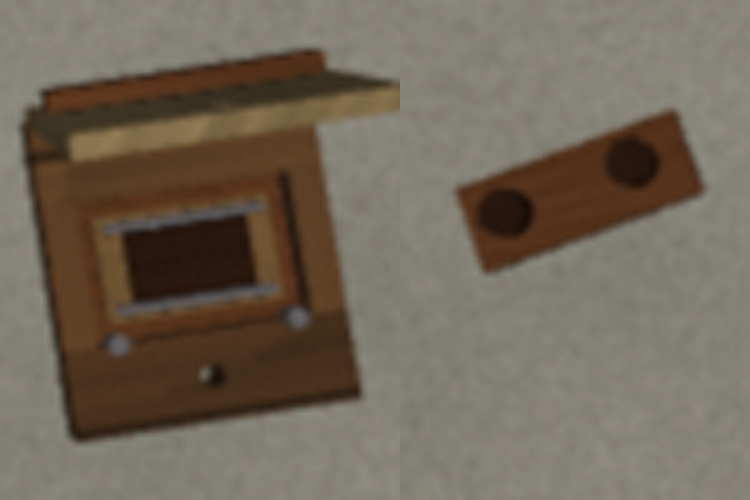

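```bash
cat > m.py <<'E'
from h import *
L={n:np.load(n+".npz") for n in("side","top")}
def o(n,x0,y0,p): return (L[n]["K"],L[n]["E"],(x0+(p[0]+.5)/5-.5,y0+(p[1]+.5)/5-.5))
sj=lambda x,y:o("side",335,125,(x,y)); sr=lambda x,y:o("side",295,205,(x-400,y))
tj=lambda x,y:o("top",345,180,(x,y)); tr=lambda x,y:o("top",230,180,(x-400,y))
E
python3 - <<'E'
from m import *
def show(n,*v):
    x,e=tri(v); print(n,x.round(4),e)
    return x
H=show("hole",sj(315,230),tj(211,374))
B1=show("b+y",sj(265,268),tj(118,343)); B2=show("b-y",sj(278,160),tj(298,315))
d=B1-B2; print("jig yaw deg (jig +y dir)",np.degrees(np.arctan2(-d[0],d[1])))
show("c-y near",sj(361,152),tj(360,395)); show("c+y near",sj(346,325),tj(75,437))
a,b=[plane(*t,.04) for t in(tj(75,437),tj(360,395))]; d=a-b; print("edge",a,b,np.linalg.norm(d),np.degrees(np.arctan2(-d[0],d[1])))
show("lid inner",sj(97,32),tj(70,160)); show("lid outer",sj(78,30),tj(70,135))
P=show("long top",sr(553,70),tr(633,162)); S=show("short top",sr(555,220),tr(505,212))
d=P-S;print("rack",np.degrees(np.arctan2(d[0],-d[1])),np.linalg.norm(d[:2]))
for t in [(457,188),(677,109),(704,187),(487,272)]: print(plane(*tr(*t),.026).round(4))
E
```

```text
hole [ 0.4307 -0.1751  0.0433] [0.0017, 0.0017]
b+y [ 0.4467 -0.1224  0.0516] [0.0013, 0.0013]
b-y [ 0.4648 -0.2205  0.0518] [0.0013, 0.0013]
jig yaw deg (jig +y dir) 10.451290940774113
c-y near [ 0.4222 -0.2571  0.0433] [0.0011, 0.0011]
c+y near [ 0.3948 -0.101   0.0435] [0.0014, 0.0014]
edge [ 0.39579226 -0.10112005  0.04      ] [ 0.42304823 -0.25777581  0.04      ] 0.15900916824250727 9.869884904350045
lid inner [ 0.5372 -0.0746  0.2174] [0.0008, 0.0008]
lid outer [ 0.548  -0.0748  0.216 ] [0.0015, 0.0015]
long top [0.5365 0.1268 0.0958] [0.0001, 0.0001]
short top [0.5089 0.1959 0.0741] [0.0, 0.0]
rack 21.77710344424308 0.07440553569868188
[0.5221 0.2316 0.026 ]
[0.5702 0.1109 0.026 ]
[0.527  0.0941 0.026 ]
[0.4761 0.2126 0.026 ]
```

Measurements, in the world frame:
- **Jig:** yaw is about 10°, the hole is at about (0.4315, -0.1755) and the hinge at about (0.579, -0.150). The lid is at about 1.41 rad.
- **Long pin:** knob top is at (0.5365, 0.127, 0.095).

First I'll close the hand and turn it to line up with the jig's x axis.

move_arm(commands=[{"hand": 0, "travel": [0, 0, -0.4], "twist": [0, 0, 7]}, {"hand": 0, "travel": [0, 0, -0.4], "twist": [0, 0, 7]}, {"hand": 0, "travel": [0, 0, -0.4], "twist": [0, 0, 7]}, {"hand": 0, "travel": [0, 0, -0.4], "twist": [0, 0, 7]}, {"hand": 0, "travel": [0, 0, -0.4], "twist": [0, 0, 7]}], force=20)

```text
time: 0.52
position: [0.1808, 0.5978, 0.2561]
tool_rot: [0.44, 0.898, -0.001, -0.0]
ft_force: [-0.9, -0.1, -0.4]
grip_width: 0.0617
grip_force: 0.0
```

move_arm(commands=[{"hand": 0, "travel": [0, 0, 0], "twist": [0, 0, 7]}, {"hand": 0, "travel": [0, 0, 0], "twist": [0, 0, 7]}, {"hand": 0, "travel": [0, 0, 0], "twist": [0, 0, 7]}, {"hand": 0, "travel": [0, 0, 0], "twist": [0, 0, 7.1]}, {"hand": 0, "travel": [-1, 0.4, 0], "twist": [0, 0, 0]}])

```text
time: 0.93
position: [0.1859, 0.5898, 0.256]
tool_rot: [0.643, 0.766, 0.0, -0.0]
ft_force: [-0.2, -0.4, 0.1]
grip_width: 0.0284
grip_force: 0.0
```

move_arm(commands=[{"hand": 0, "travel": [-3.4, 1.25, 0], "twist": [0, 0, 0]}, {"hand": 0, "travel": [-3.4, 1.25, 0], "twist": [0, 0, 0]}, {"hand": 0, "travel": [-3.4, 1.25, 0], "twist": [0, 0, 0]}, {"hand": 0, "travel": [-3.4, 1.25, 0], "twist": [0, 0, 0]}, {"hand": 0, "travel": [-3.4, 1.25, 0], "twist": [0, 0, 0]}])

```text
time: 1.35
position: [0.2782, 0.4302, 0.2563]
tool_rot: [0.641, 0.768, -0.0, 0.0]
ft_force: [0.0, 1.5, -0.8]
grip_width: 0.0018
grip_force: 0.0
```

move_arm(commands=[{"hand": 0, "travel": [-3.4, 1.25, 0], "twist": [0, 0, 0]}, {"hand": 0, "travel": [-3.4, 1.25, 0], "twist": [0, 0, 0]}, {"hand": 0, "travel": [-3.4, 1.25, 0], "twist": [0, 0, 0]}, {"hand": 0, "travel": [-3.4, 1.25, 0], "twist": [0, 0, 0]}, {"hand": 0, "travel": [-3.4, 1.25, 0], "twist": [0, 0, 0]}])

```text
time: 1.77
position: [0.3693, 0.2738, 0.2565]
tool_rot: [0.641, 0.768, -0.0, 0.0]
ft_force: [0.5, 0.1, -0.0]
grip_width: 0.0007
grip_force: 0.0
```

move_arm(commands=[{"hand": 0, "travel": [-3.4, 1.25, 0], "twist": [0, 0, 0]}, {"hand": 0, "travel": [-3.4, 1.25, 0], "twist": [0, 0, 0]}, {"hand": 0, "travel": [-3.4, 1.25, 0], "twist": [0, 0, 0]}, {"hand": 0, "travel": [-3.4, 1.25, 0], "twist": [0, 0, 0]}, {"hand": 0, "travel": [-3.4, 1.25, 0], "twist": [0, 0, 0]}])

```text
time: 2.18
position: [0.4603, 0.1174, 0.2565]
tool_rot: [0.641, 0.767, -0.0, -0.0]
ft_force: [0.4, 0.6, 0.8]
grip_width: 0.0004
grip_force: 0.0
```

move_arm(commands=[{"hand": 0, "travel": [-3.4, 1.25, 0], "twist": [0, 0, 0]}, {"hand": 0, "travel": [-3.4, 1.25, 0], "twist": [0, 0, 0]}, {"hand": 0, "travel": [-3.4, 1.25, 0], "twist": [0, 0, 0]}, {"hand": 0, "travel": [-3.4, 1.25, 0], "twist": [0, 0, 0]}, {"hand": 0, "travel": [-3.4, 1.25, 0], "twist": [0, 0, 0]}])

```text
time: 2.6
position: [0.5514, -0.039, 0.2563]
tool_rot: [0.641, 0.767, -0.0, -0.0]
ft_force: [0.2, 0.2, 0.4]
grip_width: 0.0007
grip_force: 0.0
```

move_arm(commands=[{"hand": 0, "travel": [-3.4, 1.25, 0], "twist": [0, 0, 0]}, {"hand": 0, "travel": [-3.4, 1.25, 0], "twist": [0, 0, 0]}, {"hand": 0, "travel": [-3.4, 1.25, 0], "twist": [0, 0, 0]}, {"hand": 0, "travel": [0, 0, 0], "twist": [0, 0, 0]}, {"hand": 0, "travel": [0, 0, 0], "twist": [0, 0, 0]}])

```text
time: 3.02
position: [0.6062, -0.133, 0.2557]
tool_rot: [0.643, 0.766, -0.0, -0.001]
ft_force: [-0.4, -0.2, -0.3]
grip_width: 0.0003
grip_force: 0.0
```

```bash
python3 - <<'E'
from h import *
f,K,E=cam("side"); g,K2,E2=cam("top")
up=lambda a:cv2.resize(a[:,:,::-1],None,fx=3,fy=3,interpolation=cv2.INTER_CUBIC)
cv2.imwrite("pics/a.png",np.hstack([up(f[70:230,290:420]),up(g[150:310,330:460])]))
print(robot.get_obs()["position"])
E
```

```text
[ 0.60501206 -0.13019435  0.25589843]
```

View pics/a.png

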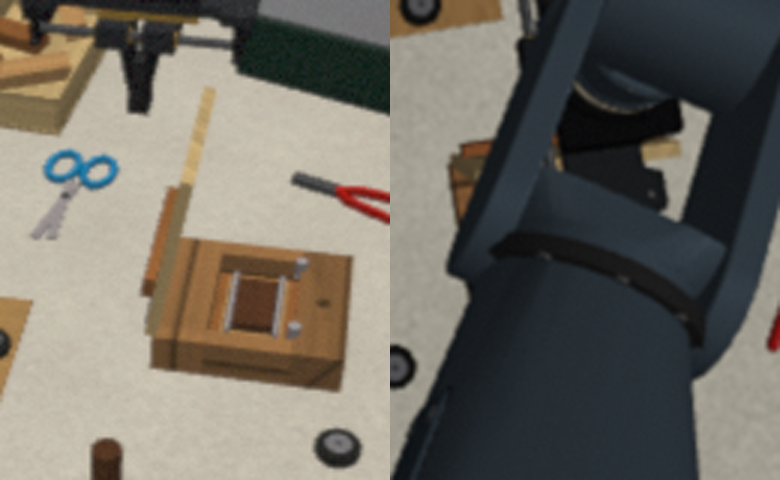

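The lid stands as estimated and the closed fingers are behind it (tip at crop (138,110) in the side view). Next I'll go down behind the lid and sweep an arc about the hinge.

move_arm(commands=[{"hand": 0, "travel": [-0.8, 0, 2], "twist": [0, 0, 0]}, {"hand": 0, "travel": [-0.7, 0, 2.2], "twist": [0, 0, 0]}, {"hand": 0, "travel": [0, 0, 2], "twist": [0, 0, 0]}, {"hand": 0, "travel": [0, -1.1, 0], "twist": [0, 0, 0]}, {"hand": 0, "travel": [0, -1.2, 0], "twist": [0, 0, 0]}])

```text
time: 3.53
position: [0.5845, -0.1472, 0.1928]
tool_rot: [0.641, 0.768, -0.0, -0.002]
ft_force: [0.7, -1.0, -0.3]
grip_width: 0.0006
grip_force: 0.0
```

move_arm(commands=[{"hand": 0, "travel": [0, -1.45, 0.2], "twist": [0, 0, 0]}, {"hand": 0, "travel": [0, -1.45, 0.3], "twist": [0, 0, 0]}, {"hand": 0, "travel": [0, -1.3, 0.5], "twist": [0, 0, 0]}, {"hand": 0, "travel": [0, -1.3, 0.55], "twist": [0, 0, 0]}, {"hand": 0, "travel": [0, -1.2, 0.7], "twist": [0, 0, 0]}])

```text
time: 3.95
position: [0.5196, -0.1596, 0.173]
tool_rot: [0.641, 0.768, 0.0, 0.001]
ft_force: [0.4, 0.5, 2.2]
grip_width: 0.0005
grip_force: 0.6
```

move_arm(commands=[{"hand": 0, "travel": [0, -1.15, 0.85], "twist": [0, 0, 0]}, {"hand": 0, "travel": [0, -1.0, 0.95], "twist": [0, 0, 0]}, {"hand": 0, "travel": [0, -1.0, 1.05], "twist": [0, 0, 0]}, {"hand": 0, "travel": [0, -0.8, 1.15], "twist": [0, 0, 0]}, {"hand": 0, "travel": [0, -0.75, 1.2], "twist": [0, 0, 0]}])

```text
time: 4.37
position: [0.473, -0.1678, 0.1205]
tool_rot: [0.641, 0.768, 0.0, 0.0]
ft_force: [-0.5, -1.0, -0.1]
grip_width: 0.0005
grip_force: 0.4
```

move_arm(commands=[{"hand": 0, "travel": [0, -0.6, 1.3], "twist": [0, 0, 0]}, {"hand": 0, "travel": [0, -0.5, 1.3], "twist": [0, 0, 0]}, {"hand": 0, "travel": [0, -0.3, 1.3], "twist": [0, 0, 0]}, {"hand": 0, "travel": [0, 0, 0.7], "twist": [0, 0, 0]}, {"hand": 0, "travel": [0, 0, 0], "twist": [0, 0, 0]}])

```text
time: 4.78
position: [0.4583, -0.1699, 0.0735]
tool_rot: [0.641, 0.767, -0.0, -0.002]
ft_force: [-1.7, 1.1, 4.1]
grip_width: 0.0007
grip_force: 1.6
```

move_arm(commands=[{"hand": 0, "travel": [0, 0, 0.1], "twist": [0, 0, 0]}, {"hand": 0, "travel": [0, 0, 0], "twist": [0, 0, 0]}, {"hand": 6, "travel": [0, 0, -2.5], "twist": [0, 0, 0]}, {"hand": 6, "travel": [0, 0, -3.5], "twist": [0, 0, 0]}, {"hand": 6, "travel": [0, 0, -3.5], "twist": [0, 0, 0]}])

```text
time: 5.2
position: [0.4607, -0.1714, 0.1692]
tool_rot: [0.642, 0.767, 0.0, -0.0]
ft_force: [1.4, -0.2, 0.3]
grip_width: 0.0135
grip_force: 0.0
```

move_arm(commands=[{"hand": 6, "travel": [3.4, 1.6, 0], "twist": [0, 0, 0]}, {"hand": 6, "travel": [3.4, 1.6, 0], "twist": [0, 0, 0]}, {"hand": 6, "travel": [3.4, 1.6, 0], "twist": [0, 0, 0]}, {"hand": 6, "travel": [3.4, 1.6, 0], "twist": [0, 0, 0]}, {"hand": 6, "travel": [3.4, 1.6, 0], "twist": [0, 0, 0]}])

```text
time: 5.62
position: [0.5107, 0.0115, 0.1692]
tool_rot: [0.642, 0.767, 0.001, 0.002]
ft_force: [1.0, -0.1, -0.2]
grip_width: 0.046
grip_force: 0.0
```

move_arm(commands=[{"hand": 6, "travel": [3.4, 1.6, 0], "twist": [0, 0, 0]}, {"hand": 6, "travel": [3.4, 1.6, 0], "twist": [0, 0, 0]}, {"hand": 6, "travel": [3.4, 1.6, 0], "twist": [0, 0, 0]}, {"hand": 6, "travel": [0, 0, 0], "twist": [0, 0, 0]}, {"hand": 6, "travel": [0, 0, 0], "twist": [0, 0, 0]}])

```text
time: 6.03
position: [0.5397, 0.121, 0.1688]
tool_rot: [0.64, 0.768, 0.001, 0.001]
ft_force: [0.2, -0.9, 0.9]
grip_width: 0.0597
grip_force: 0.0
```

```bash
python3 - <<'E'
from h import *
f,K,E=cam("side"); g,K2,E2=cam("top")
np.savez("side2.npz",f=f);np.savez("top2.npz",f=g)
up=lambda a:cv2.resize(a[:,:,::-1],None,fx=4,fy=4,interpolation=cv2.INTER_CUBIC)
cv2.imwrite("pics/b.png",np.hstack([up(f[140:285,275:365]),up(f[120:265,335:435])]))
p=robot.get_obs()["position"];print(p,proj(K,E,p+[0,0,-.014]), proj(K,E,np.array([.5365,.127,.094])))
E
```

```text
[0.53882962 0.11845995 0.16844312] [325.57469378 198.11453371] [325.12102229 219.18713139]
```

View pics/b.png

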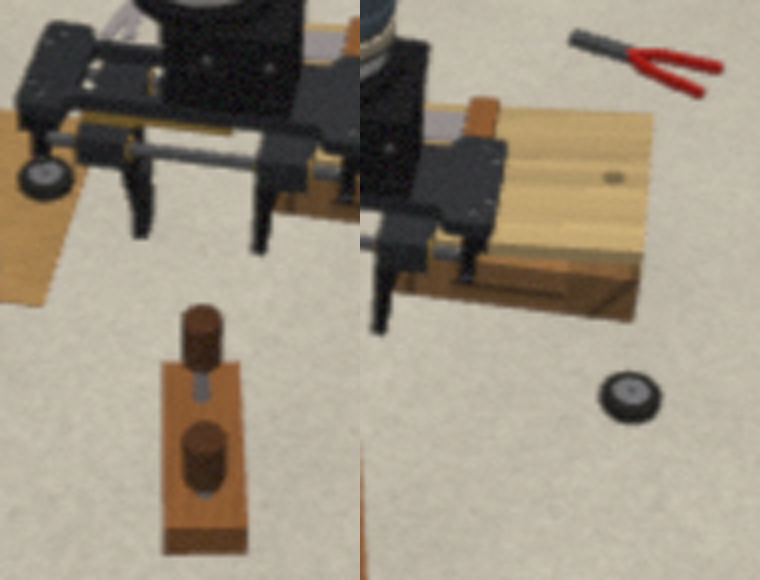

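The lid now lies on its springs, and its hole shows at crop (614,177) in the right half. The long pin is the far one (knob top at crop (202,315)) and sits just below the open fingers. Next I'll descend and grip it.

move_arm(commands=[{"hand": 6, "travel": [0.5, -0.05, 1.8], "twist": [0, 0, 0]}, {"hand": 6, "travel": [0.4, 0, 1.8], "twist": [0, 0, 0]}, {"hand": 6, "travel": [0, 0, 1.8], "twist": [0, 0, 0]}, {"hand": 6, "travel": [0, 0, 1.8], "twist": [0, 0, 0]}, {"hand": 6, "travel": [0, 0, 1.6], "twist": [0, 0, 0]}])

```text
time: 6.55
position: [0.5366, 0.1254, 0.0794]
tool_rot: [0.643, 0.766, -0.0, 0.0]
ft_force: [-0.6, 0.6, 0.3]
grip_width: 0.0599
grip_force: 0.0
```

move_arm(commands=[{"hand": 1.5, "travel": [0, 0, 0], "twist": [0, 0, 0]}, {"hand": 1.5, "travel": [0, 0, 0], "twist": [0, 0, 0]}, {"hand": 1.5, "travel": [0, 0, 0], "twist": [0, 0, 0]}, {"hand": 1.5, "travel": [0, 0, 0], "twist": [0, 0, 0]}, {"hand": 1.5, "travel": [0, 0, 0], "twist": [0, 0, 0]}], force=20)

```text
time: 6.97
position: [0.5376, 0.1269, 0.0813]
tool_rot: [0.643, 0.766, 0.001, 0.001]
ft_force: [-1.8, -0.7, 0.1]
grip_width: 0.0339
grip_force: 0.0
```

move_arm(commands=[{"hand": 1.5, "travel": [0, 0, 0], "twist": [0, 0, 0]}, {"hand": 1.5, "travel": [0, 0, 0], "twist": [0, 0, 0]}, {"hand": 1.5, "travel": [0, 0, 0], "twist": [0, 0, 0]}, {"hand": 1.5, "travel": [0, 0, 0], "twist": [0, 0, 0]}, {"hand": 1.5, "travel": [0, 0, 0], "twist": [0, 0, 0]}], force=40)

```text
time: 7.38
position: [0.5372, 0.1272, 0.0807]
tool_rot: [0.642, 0.766, 0.0, 0.001]
ft_force: [-0.6, -1.0, 5.9]
grip_width: 0.0248
grip_force: 40.0
```

move_arm(commands=[{"hand": 1.5, "travel": [0, 0, -1], "twist": [0, 0, 0]}, {"hand": 1.5, "travel": [0, 0, -1.5], "twist": [0, 0, 0]}, {"hand": 1.5, "travel": [0, 0, -2], "twist": [0, 0, 0]}, {"hand": 1.5, "travel": [0, 0, -2], "twist": [0, 0, 0]}, {"hand": 1.5, "travel": [0, 0, -2], "twist": [0, 0, 0]}])

```text
time: 7.8
position: [0.5361, 0.1272, 0.1659]
tool_rot: [0.642, 0.766, -0.0, -0.001]
ft_force: [0.1, -0.2, -0.5]
grip_width: 0.0252
grip_force: 40.0
```

move_arm(commands=[{"hand": 1.5, "travel": [-3.1, -1.74, 0], "twist": [0, 0, 0]}, {"hand": 1.5, "travel": [-3.1, -1.74, 0], "twist": [0, 0, 0]}, {"hand": 1.5, "travel": [-3.1, -1.74, 0], "twist": [0, 0, 0]}, {"hand": 1.5, "travel": [-3.1, -1.74, 0], "twist": [0, 0, 0]}, {"hand": 1.5, "travel": [-3.1, -1.74, 0], "twist": [0, 0, 0]}])

```text
time: 8.22
position: [0.4772, -0.0416, 0.1654]
tool_rot: [0.642, 0.767, -0.0, -0.0]
ft_force: [0.7, -0.2, -0.5]
grip_width: 0.0252
grip_force: 40.0
```

move_arm(commands=[{"hand": 1.5, "travel": [-3.1, -1.74, 0], "twist": [0, 0, 0]}, {"hand": 1.5, "travel": [-3.1, -1.74, 0], "twist": [0, 0, 0]}, {"hand": 1.5, "travel": [-3.1, -1.74, 0], "twist": [0, 0, 0]}, {"hand": 1.5, "travel": [-3.1, -1.74, 0], "twist": [0, 0, 0]}, {"hand": 1.5, "travel": [0, 0, 0], "twist": [0, 0, 0]}])

```text
time: 8.63
position: [0.4307, -0.1807, 0.1655]
tool_rot: [0.645, 0.765, -0.001, 0.002]
ft_force: [-0.2, 1.0, -0.3]
grip_width: 0.025
grip_force: 40.0
```

```bash
python3 - <<'E'
from h import *
f,K,E=cam("side"); g,K2,E2=cam("top")
np.savez("side3.npz",f=f)
up=lambda a,s:cv2.resize(a[:,:,::-1],None,fx=s,fy=s,interpolation=cv2.INTER_CUBIC)
cv2.imwrite("pics/c.png",np.hstack([up(f[115:215,350:430],5),up(g[160:260,330:410],5)]))
p=robot.get_obs()["position"];print(p,robot.get_obs()["grip_width"])
print("lidhole in side (plane)",plane(K,E,(398.1,163.9),.0633))
print("pred foot px",proj(K,E,np.array([p[0],p[1],p[2]-.068])))
print("pred lid hole px",proj(K,E,np.array([.433,-.175,.0633])))
E
```

```text
[ 0.43082158 -0.17604556  0.16523893] 0.025122265933801638
lidhole in side (plane) [ 0.43128508 -0.18095924  0.0633    ]
pred foot px [399.25022201 155.43360354]
pred lid hole px [397.00408154 164.98466867]
```

View pics/c.png

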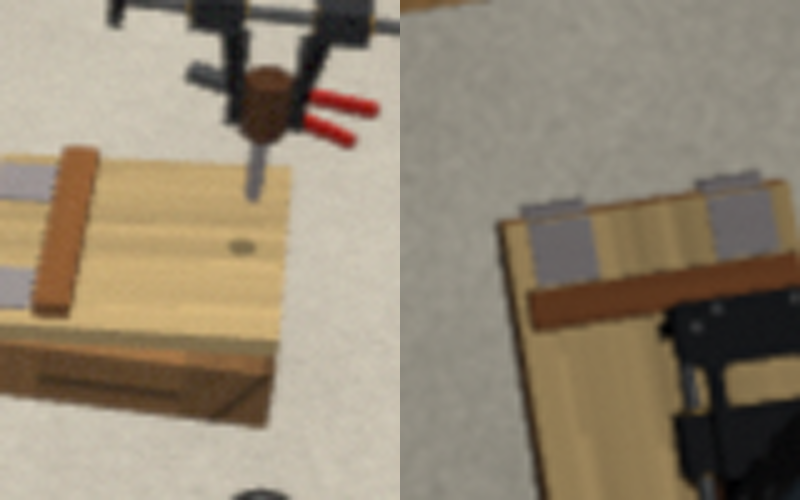

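```bash
python3 - <<'E'
from h import *
L=np.load("side.npz");K,E=L["K"],L["E"]
c=np.array([.4317,-.1750,0.1655-.068])
for n,o in(("foot",0),("knob base",.046),("knobtop",.082)): print(n,(np.array(proj(K,E,c+[0,0,o]))-[350,115]+.5)*5-.5)
for h in((.433,-.175),(.432,-.175),(.433,-.177)): print("lidhole",h,(np.array(proj(K,E,np.array([*h,.0633])))-[350,115]+.5)*5-.5)
E
```

```text
foot [246.31515371 204.51579696]
knob base [256.24304266 137.1047942 ]
knobtop [264.38439619  81.82448149]
lidhole (0.433, -0.175) [237.0204077  251.92334333]
lidhole (0.432, -0.175) [238.74107497 252.31939683]
lidhole (0.433, -0.177) [237.87379967 249.872213  ]
```

The pin's foot is at crop (253,200) and the lid hole at (243,247). Both sit off their predicted pixels by the same small amount, so the pin is lined up over the hole. I'll lower it in stages and watch the force.

move_arm(commands=[{"hand": 1.5, "travel": [0, 0, 1.5], "twist": [0, 0, 0]}, {"hand": 1.5, "travel": [0, 0, 1.2], "twist": [0, 0, 0]}, {"hand": 1.5, "travel": [0, 0, 0.8], "twist": [0, 0, 0]}, {"hand": 1.5, "travel": [0, 0, 0.7], "twist": [0, 0, 0]}, {"hand": 1.5, "travel": [0, 0, 0.6], "twist": [0, 0, 0]}])

```text
time: 9.15
position: [0.4319, -0.1747, 0.1187]
tool_rot: [0.641, 0.767, -0.001, 0.001]
ft_force: [-6.1, -2.2, 52.6]
grip_width: 0.0252
grip_force: 40.2
```

move_arm(commands=[{"hand": 1.5, "travel": [0, 0, 0.5], "twist": [0, 0, 0]}, {"hand": 1.5, "travel": [0, 0, 0.4], "twist": [0, 0, 0]}, {"hand": 1.5, "travel": [0, 0, 0.3], "twist": [0, 0, 0]}, {"hand": 1.5, "travel": [0, 0, 0.3], "twist": [0, 0, 0]}, {"hand": 1.5, "travel": [0, 0, 0], "twist": [0, 0, 0]}])

```text
time: 9.57
position: [0.4332, -0.1763, 0.1023]
tool_rot: [0.641, 0.767, -0.001, 0.003]
ft_force: [0.2, -5.7, -0.5]
grip_width: 0.0252
grip_force: 39.7
```

```bash
python3 - <<'E'
from h import *
f,K,E=cam("side")
up=lambda a,s:cv2.resize(a[:,:,::-1],None,fx=s,fy=s,interpolation=cv2.INTER_CUBIC)
cv2.imwrite("pics/d.png",up(f[115:215,350:430],6))
o=robot.get_obs();p=o["position"];print(p,o["ft_force"])
for n,d in(("foot",-.068),("knob base",-.022),("knobtop",.014)): print(n,(np.array(proj(K,E,p+[0,0,d]))-[350,115]+.5)*6-.5)
E
```

```text
[ 0.43315177 -0.17632353  0.10225625] [ 0.08824658 -4.87418143  0.57186915]
foot [277.98503882 347.86923045]
knob base [289.02235613 272.47438485]
knobtop [298.05835648 210.75034157]
```

View pics/d.png

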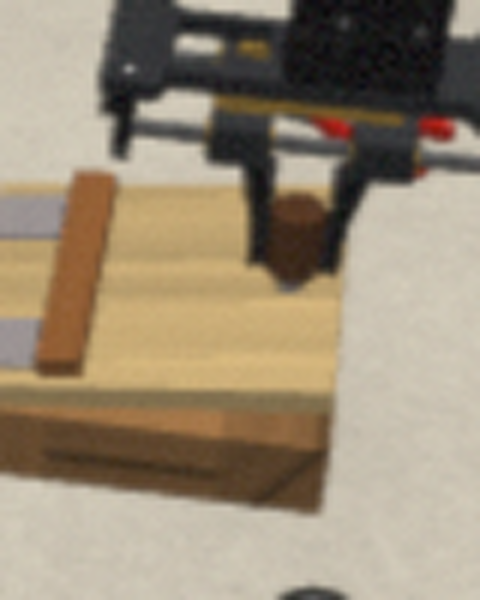

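The pin has gone through the lid hole and its knob is just above the lid, with a small sideways load of -5 N in y. I'll ease the pose about 1 mm towards -y and keep going down.

move_arm(commands=[{"hand": 1.5, "travel": [-0.1, 0.05, 0.1], "twist": [0, 0, 0]}, {"hand": 1.5, "travel": [0, 0, 0.3], "twist": [0, 0, 0]}, {"hand": 1.5, "travel": [0, 0, 0.3], "twist": [0, 0, 0]}, {"hand": 1.5, "travel": [0, 0, 0.3], "twist": [0, 0, 0]}, {"hand": 1.5, "travel": [0, 0, 0], "twist": [0, 0, 0]}])

```text
time: 10.03
position: [0.4326, -0.1768, 0.0918]
tool_rot: [0.641, 0.767, -0.001, 0.001]
ft_force: [-1.9, -7.0, -2.0]
grip_width: 0.0253
grip_force: 39.8
```

move_arm(commands=[{"hand": 1.5, "travel": [-0.1, 0, 0], "twist": [0, 0, 0]}, {"hand": 1.5, "travel": [0, 0, 0.2], "twist": [0, 0, 0]}, {"hand": 1.5, "travel": [0, 0, 0.2], "twist": [0, 0, 0]}, {"hand": 1.5, "travel": [0, 0, 0.2], "twist": [0, 0, 0]}, {"hand": 1.5, "travel": [0, 0, 0], "twist": [0, 0, 0]}])

```text
time: 10.45
position: [0.4326, -0.1774, 0.0859]
tool_rot: [0.641, 0.767, -0.001, 0.001]
ft_force: [-1.9, -6.1, -0.5]
grip_width: 0.0251
grip_force: 39.8
```

move_arm(commands=[{"hand": 1.5, "travel": [-0.05, 0, 0.2], "twist": [0, 0, 0]}, {"hand": 1.5, "travel": [0, 0, 0.2], "twist": [0, 0, 0]}, {"hand": 1.5, "travel": [0, 0, 0.2], "twist": [0, 0, 0]}, {"hand": 1.5, "travel": [0, 0, 0.2], "twist": [0, 0, 0]}, {"hand": 1.5, "travel": [0, 0, 0], "twist": [0, 0, 0]}], force=55)

```text
time: 10.87
position: [0.4323, -0.1778, 0.0782]
tool_rot: [0.641, 0.767, -0.001, 0.0]
ft_force: [-3.5, -6.0, 4.3]
grip_width: 0.025
grip_force: 54.8
```

move_arm(commands=[{"hand": 1.5, "travel": [0, 0, 0.1], "twist": [0, 0, 0]}, {"hand": 1.5, "travel": [0, 0, 0.1], "twist": [0, 0, 0]}, {"hand": 1.5, "travel": [0, 0, 0.1], "twist": [0, 0, 0]}, {"hand": 1.5, "travel": [0, 0, 0], "twist": [0, 0, 0]}, {"hand": 1.5, "travel": [0, 0, 0], "twist": [0, 0, 0]}])

```text
time: 11.28
position: [0.4322, -0.1777, 0.0756]
tool_rot: [0.641, 0.767, -0.001, 0.0]
ft_force: [-4.0, -6.8, 7.5]
grip_width: 0.0252
grip_force: 54.7
```

move_arm(commands=[{"hand": 1.5, "travel": [0, 0, 0.1], "twist": [0, 0, 0]}, {"hand": 1.5, "travel": [0, 0, 0.1], "twist": [0, 0, 0]}, {"hand": 1.5, "travel": [0, 0, 0.1], "twist": [0, 0, 0]}, {"hand": 1.5, "travel": [0, 0, 0], "twist": [0, 0, 0]}, {"hand": 1.5, "travel": [0, 0, 0], "twist": [0, 0, 0]}])

```text
time: 11.7
position: [0.432, -0.1778, 0.0729]
tool_rot: [0.641, 0.767, -0.001, 0.0]
ft_force: [-6.0, -5.3, 12.4]
grip_width: 0.025
grip_force: 54.7
```

move_arm(commands=[{"hand": 1.5, "travel": [0, 0, 0.05], "twist": [0, 0, 0]}, {"hand": 1.5, "travel": [0, 0, 0.05], "twist": [0, 0, 0]}, {"hand": 1.5, "travel": [0, 0, 0], "twist": [0, 0, 0]}, {"hand": 1.5, "travel": [0, 0, 0], "twist": [0, 0, 0]}, {"hand": 1.5, "travel": [0, 0, 0], "twist": [0, 0, 0]}])

```text
time: 12.12
position: [0.4319, -0.1778, 0.0728]
tool_rot: [0.641, 0.767, -0.001, 0.001]
ft_force: [-6.3, -6.4, 20.7]
grip_width: 0.0248
grip_force: 54.7
```

move_arm(commands=[{"hand": 1.5, "travel": [0, 0, 0.05], "twist": [0, 0, 0]}, {"hand": 1.5, "travel": [0, 0, 0], "twist": [0, 0, 0]}, {"hand": 1.5, "travel": [0, 0, 0], "twist": [0, 0, 0]}, {"hand": 1.5, "travel": [0, 0, 0], "twist": [0, 0, 0]}, {"hand": 1.5, "travel": [0, 0, 0], "twist": [0, 0, 0]}])

```text
time: 12.53
position: [0.4319, -0.1778, 0.0727]
tool_rot: [0.641, 0.767, -0.001, 0.001]
ft_force: [-7.7, -5.4, 24.0]
grip_width: 0.0249
grip_force: 54.7
```

```bash
python3 - <<'E'
from h import *
f,K,E=cam("side")
up=lambda a,s:cv2.resize(a[:,:,::-1],None,fx=s,fy=s,interpolation=cv2.INTER_CUBIC)
cv2.imwrite("pics/e.png",up(f[115:215,330:430],6))
o=robot.get_obs();p=o["position"];print(p,o["ft_force"])
for n,q in(("knob base home",[.4317,-.1752,.0525]),("knobtop home",[.4317,-.1752,.0885])): print(n,(np.array(proj(K,E,np.array(q)))-[330,115]+.5)*6-.5)
E
```

```text
[ 0.43193227 -0.17784523  0.07271293] [-8.36734484 -4.27043304 24.4494334 ]
knob base home [404.70169944 320.49505573]
knobtop home [413.5212742  260.61845274]
```

View pics/e.png

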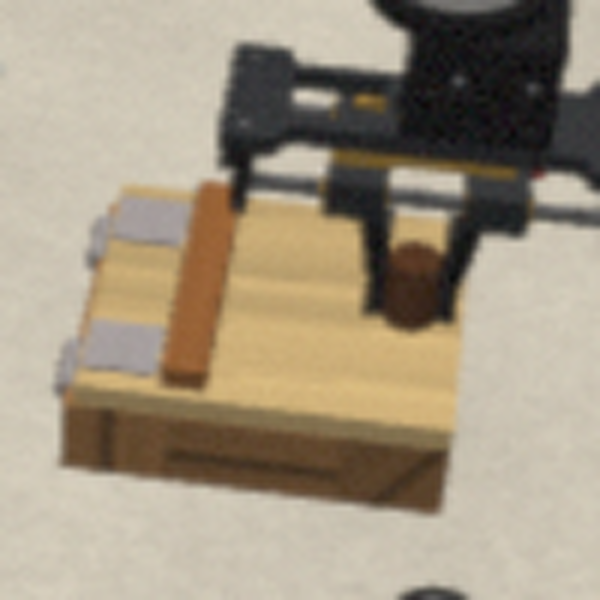

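The lid lies flat and shut, and the knob sits on it with its top at about (415,255), where a fully home pin should show. The push holds at 24 N, so I'm handing in.

```bash
python3 -c "
from rig import robot
print(robot.hand_in())"
```

```text
the job is handed in; nothing more can be done
None
```

I handed the job in with the lid shut, the long pin home through both holes and the arm still pressing down at about 24 N; the hand-in gave no verdict.

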